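Set the wax warmer's dial to the red mark and stir the wax beads

TASK

Get the wax warmer ready: turn its dial until the white pointer lines up with the red index tab, and let go of it. Then take the stirring stick from its holder, reach down into the pot and stir the wax beads round until every bead has been clearly shifted, a centimetre or more, from where it lay, and stand the stick back in its holder. Touch the beads only with the stick, keep them all in the pot, and leave the other things on the table alone.

Things in the scene. Friction and masses are not known exactly. Their poses are not given: they have to be found in the camera images.
- warmer: Fixed wax warmer: grey base 190 x 320 x 30 mm, origin at the centre of its underside, x away from the robot, y left, z up. On its left a black panel (130 long, 140 mm wide) slopes down to -x, 20 degrees from level (outward normal (-0.342, 0, 0.940), up-slope (0.940, 0, 0.342) in this frame). On its right a fixed round metal pot with a red collar; from the pot to the dial is the y axis.
- pot_floor (a point): Centre of the pot's inner floor, 35 mm above the table. The pot is 124 mm wide inside, walls 4 mm, rim 65 mm above this point (100 mm above the table).
- dial_face (a point): Point on the dial's axis at the upper face of its grey skirt (6 mm above the panel). Skirt: 90 mm across, turns with the dial. From this point a round black knob, 42 mm across, rises 30 mm along the panel's normal (point axes are those of the warmer).
- dial (a joint): Angle of the dial, 0 to 4.71 rad (0 to 270 degrees), growing clockwise as seen facing the panel. At 0 the white pointer points 135 degrees anticlockwise from up-slope (to the lower left), at 2.356 straight up-slope. Stiff: friction about 0.15 N m, no spring; it stays where it is left.
- pointer (a point): Outer end of the white pointer line on the dial's skirt, 42 mm from the axis (a second white line lies on the knob's top).
- mark (a joint): Angle of the red index tab that stands on the panel just outside the skirt, same zero and sense as the dial: the pointer is on the mark when the two are equal. It does not move during the job.
- mark_point (a point): Point on the skirt's edge, 42 mm from the axis, in line with the red tab: where the pointer's end must come.
- holder: Dark wooden block 80 x 80 x 70 mm, fixed, origin at the centre of its underside. In the middle of its top is a vertical hole, 21 mm wide, 55 mm deep (bottom 15 mm above the table) with a 3 mm chamfer.
- stick: Loose stirring stick, round, 175 mm long, about 35 g: pale wood 12 mm thick for the lower 100 mm, blue handle 14 mm thick for the upper 75 mm. Origin at its lower end, z along it towards the handle. It starts standing loosely in the holder, leaning a few degrees at most.
- stick_tip (a point): Centre of the lower end of the stick.
- stick_grip (a point): Point on the axis of the blue handle, 140 mm above the lower end: where to hold it.
- bead0: Red wax bead, a slippery loose rounded disc 24 mm across and 16 mm high, 12 g, lying in the pot; origin at the centre of its underside. The six start in a ring of about 36 mm radius round the pot's centre, the middle free: red on one side, yellow on the other.
- bead1: Red wax bead, a slippery loose rounded disc 24 mm across and 16 mm high, 12 g, lying in the pot; origin at the centre of its underside. The six start in a ring of about 36 mm radius round the pot's centre, the middle free: red on one side, yellow on the other.
- bead2: Red wax bead, a slippery loose rounded disc 24 mm across and 16 mm high, 12 g, lying in the pot; origin at the centre of its underside. The six start in a ring of about 36 mm radius round the pot's centre, the middle free: red on one side, yellow on the other.
- bead3: Yellow wax bead, a slippery loose rounded disc 24 mm across and 16 mm high, 12 g, lying in the pot; origin at the centre of its underside. The six start in a ring of about 36 mm radius round the pot's centre, the middle free: red on one side, yellow on the other.
- bead4: Yellow wax bead, a slippery loose rounded disc 24 mm across and 16 mm high, 12 g, lying in the pot; origin at the centre of its underside. The six start in a ring of about 36 mm radius round the pot's centre, the middle free: red on one side, yellow on the other.
- bead5: Yellow wax bead, a slippery loose rounded disc 24 mm across and 16 mm high, 12 g, lying in the pot; origin at the centre of its underside. The six start in a ring of about 36 mm radius round the pot's centre, the middle free: red on one side, yellow on the other.
- jar: Bystander: amber jar with a blue lid, 68 mm across, 100 mm tall. To be left alone.
- spray: Bystander: dark spray can, 60 mm across, 180 mm tall. To be left alone.
- primer: Bystander: white bottle with a blue label, 66 mm across, 130 mm tall. To be left alone.
- tub: Bystander: clear tub with a red lid, 72 mm across, 60 mm tall. To be left alone.

How it is judged (in metres and radians):
On the way, in this order (a step that is already met when the one before it is completed fails the run):
1. the dial's pointer stands on the red mark (within 7 degrees), at rest and let go (distance between pointer and mark_point below 0.0051 m and velocity of joint dial between -0.05 and 0.05 rad/s and contact force between the fingers and dial below 0.5 N), for 0.2 s.
2. the stick, held in the gripper, reaches down among the beads (its end less than 20 mm above the pot's floor) (horizontal distance between stick_tip and pot_floor below 0.058 m and z of stick_tip in the frame of warmer below 0.055 m and contact force between the fingers and stick above 1 N), for 0.1 s.
3. every bead has been shifted 8 mm or more from where it lay at the start, all at one time, with the held stick in the pot (all of step 2 and distance of each of bead0, bead1, bead2, bead3, bead4, bead5 from where it was at the start of the episode above 0.008 m), for 0.05 s.
At the end, for the whole second after the job is handed in: The pointer is within 7 degrees of the red mark; the stick stands at rest in the holder's hole, its end within 10 mm of the hole's bottom and leaning less than 14 degrees; all six beads are in the pot (distance between pointer and mark_point below 0.0051 m and horizontal distance between stick_tip and holder below 0.012 m and z of stick_tip in the frame of holder below 0.025 m and angle between stick's own z axis and vertical below 0.25 rad and linear speed of stick below 0.03 m/s and horizontal distance between each of bead0, bead1, bead2, bead3, bead4, bead5 and pot_floor below 0.062 m and z of each of bead0, bead1, bead2, bead3, bead4, bead5 in the frame of warmer below 0.085 m); the robot touches nothing.
It fails at once if a finger touches a bead (contact force between the fingers and bead0 above 0.3 N or contact force between the fingers and bead1 above 0.3 N or contact force between the fingers and bead2 above 0.3 N or contact force between the fingers and bead3 above 0.3 N or contact force between the fingers and bead4 above 0.3 N or contact force between the fingers and bead5 above 0.3 N).
It fails at once if a bystander is moved by more than 20 mm (distance of any of jar, spray, primer, tub from where it was at the start of the episode above 0.02 m).
It fails at once if a bead leaves the pot (horizontal distance between any of bead0, bead1, bead2, bead3, bead4, bead5 and pot_floor above 0.07 m).
It also fails if it takes over 72 s, if anything falls off the work surface, if the arm or the gripper's body presses on something with over 40 N, if the wrist force passes 120 N, or if a joint passes its speed limit or range.

ROBOT

A 7-joint arm with a two-finger parallel gripper is mounted at the origin on the work surface. World frame = base frame: x ahead of the robot, y to its left, z up, the work surface at z = 0. Lengths are in m, angles in degrees, forces in N, time in s.
With the tool pointing down it reaches from about 0.425 to 0.875 m from the base axis. Payload 4.7 kg.
Tool frame: the origin (TCP) lies at the very end of the fingers, on their centre line; the grasp point (between the pads) lies 19 mm behind it; z points along the fingers, y is the line along which they close (so a half turn about z gives the same grasp; the last joint's range is limited). The gripper opens to 87 mm and grips with 3 to 60 N. Pads are 19 mm wide; open, the fingers measure 117 mm over their backs; the gripper's body (75 mm by 190 mm) begins 51 mm behind the grasp point.
Start: joints at [-69.208, 18.392, -4.016, 83.108, 1.295, 78.541, -3.26], TCP at [0.222, 0.611, 0.223] pointing down, gripper open.
Joint ranges: [-163.93, 163.93], [-17.29, 119.83], [-79.2, 71.16], [3.27, 140.29], [-89.18, 269.18], [5.43, 117.66], [-154.24, 154.24]. Speed limits (degrees/s): [147.25, 147.25, 180, 180, 180, 180, 180].

INTERFACE

Orientations are given as [roll, pitch, yaw] about the fixed x, y, z axes, in that order (R = Rz(yaw) Ry(pitch) Rx(roll)).
In Python, from cell import get_obs, cams, ticket, finder gives the robot as it stands.
- The arm moves only by the shell command python3 -m creep 'ROWS' [FORCE]. ROWS is text: rows parted by semicolons, each of 5 numbers parted by spaces: the shift along the world's x, y, z in m, then the turn about the world's z in degrees, then the finger opening in m, from 0 to 0.087. A call has 1 to 8 rows; each row shifts and turns the commanded pose from where the row before left it; what a row does not reach is not made up. A row lasts 1/8 s, in which the tool goes at most 62.5 mm and 10.7 degrees, less where a joint would pass 70% of its speed; a pose out of reach is approached as far as the arm can. A call with a gripper value outside its range is refused whole. The fingers move at their own pace and stop on an object; FORCE is the grip in N (left out, the last holds). Time passes only in rows, so rows that do not move let the fingers close. It gives the time, the measured TCP pose, the force, the opening and the grip force at its end, in the units of the state.
- get_obs(): the state, without advancing time (a new reading comes with each control period).
- cams.read_camera(name): name is "side" or "top" or "wrist"; returns the picture (420x560x3 uint8, red, green, blue); there is no depth.
- cams.calibration(name): a dict with "fx", "fy", "cx", "cy" (pixels), "extrinsics" (4x4, takes a point from world to camera coordinates). Camera axes: x right, y down, z forward; pixel columns grow to the right and rows downward; lengths in m; the calibration is good to about 2 mm. The wrist camera is an equidistant fisheye: a pixel r from the principal point sees the ray r / f radians off the axis. A picture is of the moment at which its call begins: read the wrist's pose just before it. calibration takes no time and is no camera call; for the wrist camera it gives the pose at the moment of the call.
- ticket.sign_off(): hands the job in; it is judged then, once.
Trained networks look in the newest picture that a camera, given by its name, has taken for a name from the list of things; names that differ only in an ending like _2 or _b are one class to them, and where a whole thing is asked for, a point or a joint stands for the part that bears it (a point fixed in the world has none). Each returns a list of dicts, best first, with "p" (0 to 1); they miss things now and then, are a little off and sometimes report something else, mostly with a low value. They report only what shows in the picture. A call takes as long as a camera call.
- finder.masks_of(name, camera): "mask" (420x560 bool, what is visible of it) and "xy" ([column, row] in pixels, amid what is visible of it).
- finder.tip_of(name, camera): "xy" ([column, row] in pixels: a listed point, or the origin of a listed thing).
The state is a dict: "time_s": time; "qpos": joint angles; "joint_velocities": joint speeds; "effort": joint torques, N m; "tool_pos": TCP position; "tool_rot": TCP orientation; "force": force on the tool from outside, world axes, zero at the start; "wrist_torque": the same for the moment, N m; "grip_width": finger opening in m; "grasp_force": force on a finger pad.
Only numpy, scipy, OpenCV 4.12 (cv2) and the standard library are available. Lean on these libraries where they do the work, as an engineer would, in place of code of your own. Each camera call takes 0.05 s, during which the arm holds its last target. There are 200 camera calls.

## Working session

There is one attempt and no reset: what is moved stays moved. The work goes in short steps, Python scripts to look and compute and a shell command to move; the robot and the scene stay as the last step left them, time stands still between calls to the robot, and variables do not carry over. Pictures are saved under pics/ and viewed, at most 10 in all, crops included, and the job is handed in when it is done.

```bash
ls; mkdir -p pics
cat > h.py <<'E'
import numpy as np, cv2
from cell import get_obs, cams, ticket, finder
def ray(cam, xy, cal=None):
    c=cal or cams.calibration(cam); E=np.array(c["extrinsics"]); R,t=E[:3,:3],E[:3,3]
    u=np.array([(xy[0]-c["cx"])/c["fx"],(xy[1]-c["cy"])/c["fy"]])
    if cam=="wrist":
        th=np.linalg.norm(u); d=np.r_[u/max(th,1e-9)*np.sin(th),np.cos(th)]
    else: d=np.r_[u,1]
    d=R.T@d; return -R.T@t, d/np.linalg.norm(d)
def meet(rays):
    A=0;b=0
    for o,d in rays:
        P=np.eye(3)-np.outer(d,d); A=A+P; b=b+P@o
    x=np.linalg.solve(A,b); return x,[float(np.linalg.norm((np.eye(3)-np.outer(d,d))@(x-o))) for o,d in rays]
def atz(r,z): o,d=r; return o+d*(z-o[2])/d[2]
def proj(cam,p,cal=None):
    c=cal or cams.calibration(cam); E=np.array(c["extrinsics"]); q=E[:3,:3]@p+E[:3,3]
    if cam=="wrist":
        r=np.hypot(q[0],q[1]); th=np.arctan2(r,q[2]); return c["cx"]+c["fx"]*th*q[0]/r, c["cy"]+c["fy"]*th*q[1]/r
    return c["cx"]+c["fx"]*q[0]/q[2], c["cy"]+c["fy"]*q[1]/q[2]
def save(n,im): cv2.imwrite(f"pics/{n}.png",im[:,:,::-1])
E
python3 - <<'E'
from h import *
np.set_printoptions(precision=4,suppress=True)
ims=[cams.read_camera(c) for c in ("side","top")]
save("a",cv2.resize(np.vstack(ims),None,fx=.7,fy=.7)) if 0 else (save("side",ims[0]),save("top",ims[1]))
for c in ("side","top"):
    k=cams.calibration(c); print(c,k["fx"],-np.array(k["extrinsics"])[:3,:3].T@np.array(k["extrinsics"])[:3,3])
for n in ["dial_face","pointer","mark_point","pot_floor","stick_tip","stick_grip","holder","warmer","jar","spray","primer","tub"]:
    R=[]
    for c in ("side","top"):
        r=finder.tip_of(n,c); 
        if r: R.append(ray(c,r[0]["xy"])); print(n,c,np.round(r[0]["xy"],1),round(r[0]["p"],2))
    if len(R)==2: print("   ",*meet(R))
print(get_obs())
E
```

```text
pics
side 387.76238486664033 [0.2625 0.4842 0.7898]
top 435.8337361662934 [0.4214 0.009  1.1931]
dial_face side [250.3 239.2] 0.97
dial_face top [243.7 198.8] 0.88
    [0.5688 0.0803 0.0684] [0.003322636083703366, 0.0033226360837031875]
pointer side [247.4 255.7] 0.8
pointer top [227.4 202.3] 0.76
    [0.5562 0.1206 0.0658] [0.0021280096315206293, 0.0021280096315206298]
mark_point side [248.5 227.4] 0.5
mark_point top [148.6 233.1] 0.62
    [0.4613 0.2372 0.3704] [0.006316897426446231, 0.006316897426446223]
pot_floor side [291.7 199.7] 0.92
pot_floor top [306.1 203.4] 0.8
    [ 0.5539 -0.0831  0.0522] [0.0031359738550128676, 0.003135973855013124]
stick_grip side [200.1 340.7] 0.77
stick_grip top [131.7 225.4] 0.69
    [0.4969 0.3413 0.1496] [0.002195099604397174, 0.0021950996043973124]
holder top [146.2 230. ] 0.87
warmer side [267.5 229.7] 0.93
warmer top [273.7 197.9] 0.82
    [0.5753 0.0011 0.0084] [0.0017847412770177916, 0.0017847412770177298]
jar side [348.3 149. ] 0.7
jar top [415. 209.] 0.84
    [ 0.5324 -0.3893 -0.001 ] [0.0005817303912172306, 0.0005817303912172388]
spray sid
[... 233 characters left out ...]
0718, 0.0017388078169210091]
tub side [267.3 380.9] 0.6
tub top [163.  270.8] 0.74
    [0.3867 0.3033 0.0106] [0.001954419178935475, 0.001954419178935387]
{'time_s': 1.3, 'qpos': array([-69.2073,  18.391 ,  -4.017 ,  83.1073,   1.2942,  78.5406,
        -3.2594]), 'joint_velocities': array([-0.0411,  0.0226,  0.024 , -0.0354, -0.086 , -0.0224,  0.0054]), 'effort': array([ -0.0003, -49.1103,  -0.4032, -31.2777,  -0.0637,   0.0334,
         0.    ]), 'tool_pos': array([0.2222, 0.6109, 0.2226]), 'tool_rot': array([179.9938,   0.0016, 160.0174]), 'force': array([ 0.7596, -0.416 ,  0.3071]), 'wrist_torque': array([-0.0056, -0.0251,  0.014 ]), 'grasp_force': 0.0, 'grip_width': 0.08686086698313344}
```

View pictures.

Run:
```python
import cv2
s=cv2.imread("pics/side.png");t=cv2.imread("pics/top.png")
a=cv2.resize(s[170:380,130:370],(480,420),interpolation=2)
b=cv2.resize(t[140:280,110:350],(720,420),interpolation=2)
cv2.imwrite("pics/top3.png",b); cv2.imwrite("pics/side2.png",a)
```

```text
(no output)
```

View pics/top3.png

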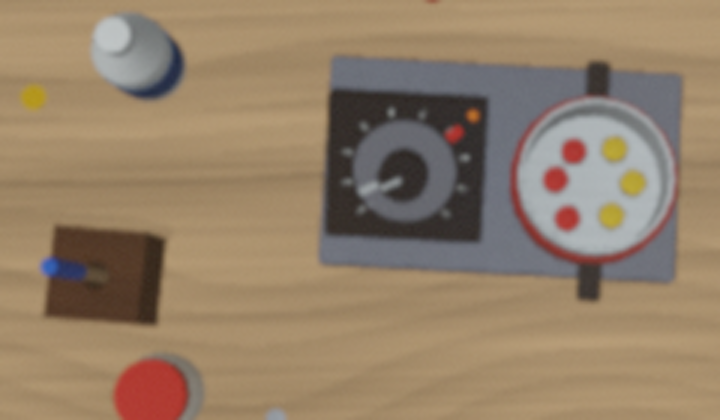

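View pics/side.png

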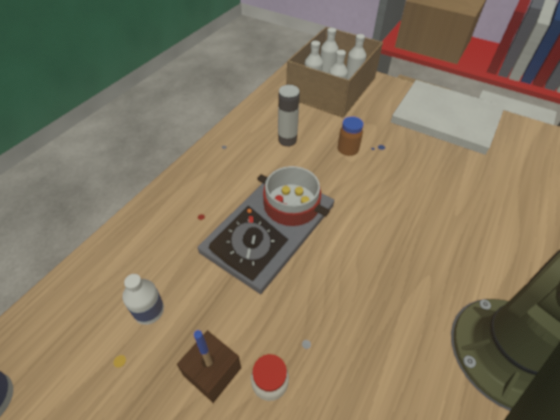

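Top view: dial centre ≈(245,197) px, the pointer points lower left (~20° dial), and the red tab is upper right (~185°). The red beads lie on the dial side, and the stick leans to +y in the holder. I'll move towards the dial and look on the way.

```bash
python3 -m creep '0.03 -0.045 0.015 0 0.087;0.03 -0.045 0.015 0 0.087;0.03 -0.045 0.015 0 0.087;0.03 -0.045 0.015 0 0.087;0.03 -0.045 0 0 0.087;0 0 0 0 0.087;0 0 0 0 0.087'
cat > look.py <<'E'
from h import *
import sys
np.set_printoptions(precision=4,suppress=True)
def look(names,cams_=("wrist",)):
    out={}
    for c in cams_:
        cal=cams.calibration(c); im=cams.read_camera(c); out[c]=im
        for n in names:
            r=finder.tip_of(n,c)
            if r: 
                out[n,c]=ray(c,r[0]["xy"],cal); print(n,c,np.round(r[0]["xy"],1),round(r[0]["p"],2))
    return out
E
python3 - <<'E'
from look import *
import pickle
o=look(["stick_grip","stick_tip","holder","dial_face","pointer","mark_point"])
print(cams.calibration("wrist")["extrinsics"]); save("w1",o["wrist"]); pickle.dump(o,open("w1.pkl","wb"))
E
```

```text
time_s: 2.17
tool_pos: [0.3717, 0.3863, 0.2827]
tool_rot: [180.0, -0.0, 160.0]
force: [-0.8, 0.1, 0.6]
grip_width: 0.0869
grasp_force: 0.0
stick_grip wrist [280.9 319.2] 0.59
holder wrist [279.5 257.9] 0.96
[[ 0.3406  0.9402  0.001  -0.4909]
 [ 0.9015 -0.3269  0.2838 -0.2594]
 [ 0.2672 -0.0957 -0.9589  0.3868]
 [ 0.      0.      0.      1.    ]]
```

View pics/w1.png

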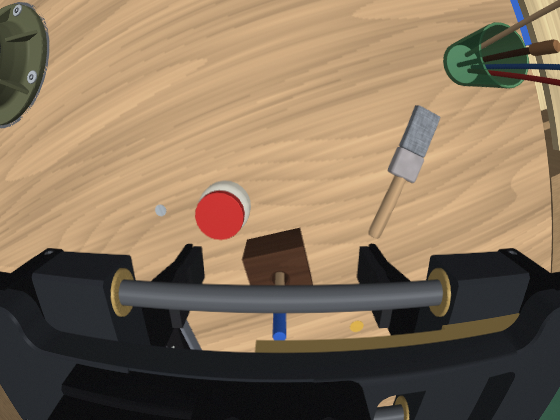

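The wrist view faces back towards the robot (holder at ~(278,258), fingers below row 245), so I go a little beyond the dial to see it.

```bash
python3 -m creep '0.035 -0.038 0 2 0.087;0.035 -0.038 0 2 0.087;0.035 -0.038 0 2 0.087;0.035 -0.038 0 2 0.087;0.035 -0.038 0 2 0.087;0.035 -0.038 0 2 0.087;0.035 -0.038 0 3 0.087;0.03 -0.04 0 2 0.087'
python3 -m creep '0 0 0 0 0.087;0 0 0 0 0.087'
python3 - <<'E'
from look import *
import pickle
o=look(["dial_face","pointer","mark_point","pot_floor","warmer"],("wrist","top","side"))
for n in ["dial_face","pointer","mark_point","pot_floor","warmer"]:
    R=[o[n,c] for c in ("wrist","top","side") if (n,c) in o]
    if len(R)>1: print(n,*meet(R))
cal=cams.calibration("wrist"); save("w2",o["wrist"]); pickle.dump((o,cal),open("w2.pkl","wb"))
E
```

```text
time_s: 3.52
tool_pos: [0.6483, 0.0794, 0.2822]
tool_rot: [180.0, -0.0, 177.2]
force: [0.9, -0.3, 0.3]
grip_width: 0.0872
grasp_force: 0.0
time_s: 3.78
tool_pos: [0.6469, 0.0809, 0.2821]
tool_rot: [180.0, -0.1, 177.0]
force: [-1.0, 0.3, 0.2]
grip_width: 0.0871
grasp_force: 0.0
dial_face wrist [270.6 119. ] 0.83
pointer wrist [304.1 106.6] 0.62
mark_point wrist [241.5 144.3] 0.67
pot_floor wrist [150.4 121.9] 0.58
warmer wrist [214.8 132. ] 0.56
dial_face top [245.3 197.4] 0.93
pointer top [163.8 273.9] 0.25
mark_point top [257.8 188.2] 0.39
pot_floor top [307.6 201. ] 0.71
dial_face side [249.3 239. ] 0.77
pointer side [245.6 253.1] 0.84
mark_point side [211.8 372. ] 0.68
pot_floor side [290.8 201.3] 0.77
warmer side [267.9 229.3] 0.77
dial_face [0.5723 0.0763 0.0625] [0.0025047879308665527, 0.00259531735376442, 0.005085169415341595]
pointer [0.4792 0.1813 0.2509] [0.11625016569633088, 0.10962558606603667, 0.027818237240551325]
mark_point [ 0.7096  0.0644 -0.8271] [0.1395761792385778, 0.019223560707500923, 0.13222030798492918]
pot_floor [ 0.5603 -0.0873  0.0357] [0.0036193549926534503, 0.0028750791963611374, 0.002368475397630315]
warmer [ 0.582  -0.0057 -0.0024] [0.0012364996675252517, 0.0012364996675253528]
```

View pics/w2.png

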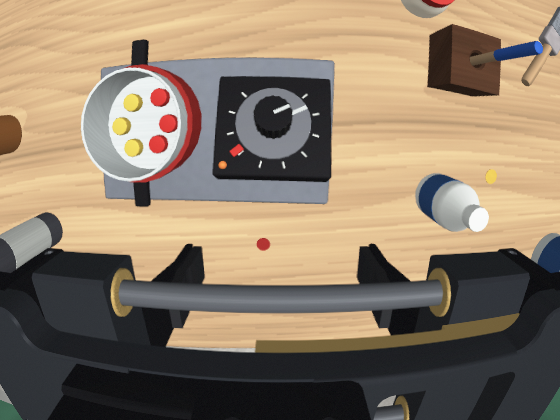

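Wrist view: skirt centre ≈(273,121), pointer tip ≈(306,106), red tab ≈(237,150), warmer base corners clearly visible.

```bash
cat > dial.py <<'E'
from look import *
def ang(cal,pts,D,yaw):
    # dial angle of image points on skirt plane through D
    c,s=np.cos(yaw),np.sin(yaw); Rw=np.array([[c,-s,0],[s,c,0],[0,0,1]])
    n=Rw@[-.342,0,.940]; u=Rw@[.940,0,.342]; l=Rw@[0,1,0]; r=[]
    for p in pts:
        o,d=ray("wrist",p,cal); q=o+d*(((D-o)@n)/(d@n))-D
        r.append((round(135-float(np.degrees(np.arctan2(q@l,q@u))),1),round(float(np.hypot(q@l,q@u)),4)))
    return r
E
python3 - <<'E'
from dial import *
import pickle
o,cal=pickle.load(open("w2.pkl","rb"))
C=[atz(ray("wrist",p,cal),.03) for p in [(334,61),(327,203),(105,197),(102,68)]]
print(np.array(C),sum(C)/4,[np.linalg.norm(C[i]-C[i-1]) for i in range(4)])
v=(C[0]+C[1]-C[2]-C[3]); yaw=np.arctan2(-v[0],v[1]); v2=C[1]+C[2]-C[0]-C[3]; print(np.degrees(yaw),np.degrees(np.arctan2(v2[1],v2[0])))
for z in (.05,.0625,.07):
    D=atz(ray("wrist",(273,121.5),cal),z); print(D,ang(cal,[(306,106),(237,150),(291,109)],D,yaw))
print(ray("wrist",(273,121.5),cal))
E
```

```text
[[ 0.4987  0.1567  0.03  ]
 [ 0.6845  0.1414  0.03  ]
 [ 0.6576 -0.1753  0.03  ]
 [ 0.4728 -0.1572  0.03  ]] [ 0.5784 -0.0086  0.03  ] [np.float64(0.31499972911316576), np.float64(0.18645368503402657), np.float64(0.3178459073393991), np.float64(0.1856394578648471)]
-4.779935081850261 -5.151579578361335
[0.5739 0.0761 0.05  ] [(16.0, 0.0452), (183.5, 0.0553), (6.3, 0.0273)]
[0.5738 0.0764 0.0625] [(16.0, 0.0438), (183.5, 0.0535), (6.3, 0.0264)]
[0.5737 0.0765 0.07  ] [(16.0, 0.0429), (183.5, 0.0525), (6.3, 0.0259)]
(array([0.5687, 0.0845, 0.4452]), array([ 0.0133, -0.0213, -0.9997]))
```

```bash
python3 -m creep '-0.02 -0.001 -0.03 7 0.06;-0.02 -0.001 -0.03 7 0.06;-0.021 -0.001 -0.03 7 0.06;-0.02 -0.001 -0.03 7 0.06;0 0 -0.03 0 0.06;0 0 -0.025 0 0.06;0 0 0 0 0.06;0 0 0 0 0.06' 40
python3 - <<'E'
from look import *
print(get_obs()["tool_pos"]); o=look(["dial_face"],("side",)); save("s3",cv2.resize(o["side"][180:320,170:350],(720,560),interpolation=cv2.INTER_CUBIC))
E
```

```text
time_s: 5.68
tool_pos: [0.567, 0.0759, 0.1087]
tool_rot: [-180.0, 0.1, -155.0]
force: [-0.1, -0.6, 0.9]
grip_width: 0.06
grasp_force: 0.0
[0.567  0.0759 0.1087]
dial_face side [247.7 239. ] 0.68
```

View pics/s3.png

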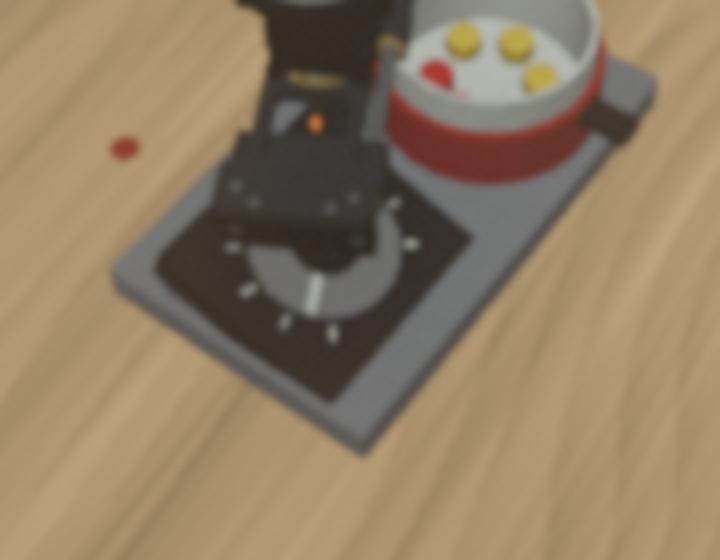

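The gripper hovers over the knob with the skirt clear. I descend and grip.

```bash
python3 -m creep '0 0.001 -0.013 0 0.06;0 0 -0.012 0 0.06;0 0 0 0 0.06;0 0 0 0 0.02;0 0 0 0 0.02;0 0 0 0 0.02;0 0 0 0 0.02;0 0 0 0 0.02' 40
```

```text
time_s: 6.78
tool_pos: [0.5666, 0.0767, 0.0829]
tool_rot: [-180.0, 0.1, -155.0]
force: [2.3, -1.0, -0.2]
grip_width: 0.0386
grasp_force: 39.4
```

```bash
python3 -m creep '0 0 0 -8 0.02;0 0 0 -8 0.02;0 0 0 -8 0.02;0 0 0 -8 0.02;0 0 0 -8 0.02;0 0 0 -8 0.02;0 0 0 -8 0.02;0 0 0 0 0.02' 40
python3 -m creep '0 0 0 0 0.06;0 0 0 0 0.06;0 0 0 0 0.06;0 0 0.03 0 0.06;0 0 0.01 7 0.06;0 0 0 7 0.06;0 0 0 7 0.06;0 0 0 7 0.06' 40
```

```text
time_s: 7.78
tool_pos: [0.5667, 0.0808, 0.0857]
tool_rot: [179.7, -0.1, 149.0]
force: [-6.6, 8.7, 22.4]
grip_width: 0.0295
grasp_force: 43.2
time_s: 8.78
tool_pos: [0.5658, 0.077, 0.1225]
tool_rot: [180.0, -0.0, 177.3]
force: [0.0, 0.1, -0.2]
grip_width: 0.0601
grasp_force: 0.0
```

Width shrank and lifted (z force 22 N): the pads sat too high on the slanted knob (the dial face is nearer 60 mm than 68 mm). I regrip lower.

```bash
python3 -m creep '0 0 -0.01 9 0.06;0 0 -0.01 9 0.06;0 0 -0.01 8 0.06;0 0 -0.01 0 0.06;0 0 -0.007 0 0.06;0 0 0 0 0.02;0 0 0 0 0.02;0 0 0 0 0.02' 40
python3 -m creep '0 0 0 0 0.02;0 0 0 0 0.02' 45
```

```text
time_s: 9.78
tool_pos: [0.5665, 0.0769, 0.076]
tool_rot: [-180.0, 0.0, -157.0]
force: [1.4, -0.5, 0.1]
grip_width: 0.0417
grasp_force: 39.4
time_s: 10.02
tool_pos: [0.5665, 0.0769, 0.0759]
tool_rot: [-180.0, 0.0, -157.0]
force: [0.8, 0.3, 1.8]
grip_width: 0.0411
grasp_force: 44.4
```

```bash
python3 -m creep '0 0 0 -7 0.02;0 0 0 -7 0.02;0 0 0 -7 0.02;0 0 0 -7 0.02;0 0 0 -7 0.02;0 0 0 -7 0.02;0 0 0 -7 0.02;0 0 0 -7 0.02' 30
python3 -m creep '0 0 0 0 0.06;0 0 0 0 0.06;0.03 0 0.05 7 0.06;0.03 0 0.05 7 0.06;0.02 0 0.05 7 0.06;0 0 0.05 5 0.06;0 0 0 0 0.06;0 0 0 0 0.06'
cat > meas.py <<'E'
from dial import *
def meas(name):
    cal=cams.calibration("wrist"); im=cams.read_camera("wrist"); print(get_obs()["tool_pos"])
    D=np.array([.5739,.0762,.061]); yaw=np.radians(-4.9)
    print("pix of D",proj("wrist",D,cal))
    n={}
    for k in ("dial_face","pointer","mark_point"):
        r=finder.tip_of(k,"wrist")
        if r: print(k,np.round(r[0]["xy"],1),round(r[0]["p"],2),ang(cal,[r[0]["xy"]],D,yaw))
    # unwrap skirt plane
    c,s=np.cos(yaw),np.sin(yaw); u=np.array([.94*c,.94*s,.342]); l=np.array([-s,c,0])
    W=480; mx=np.zeros((W,W),np.float32); my=mx.copy()
    for i in range(W):
        for j in range(W):
            p=D+u*(240-i)/4000+l*(240-j)/4000
            mx[i,j],my[i,j]=proj("wrist",p,cal)
    w=cv2.remap(im,mx,my,cv2.INTER_CUBIC); save(name,w)
    rgb=w.astype(int); yy,xx=np.mgrid[:W,:W]; r=np.hypot(yy-240,xx-240)/4000
    A=lambda m: (round(135-float(np.degrees(np.arctan2((240-xx[m]).mean(),(240-yy[m]).mean()))),1),int(m.sum()))
    wh=(rgb.min(2)>190)&(r>.026)&(r<.043); rd=(rgb[...,0]>rgb[...,1]+80)&(rgb[...,2]<80)&(rgb[...,1]<80)&(r>.042)&(r<.059)
    print("pointer",A(wh),"mark",A(rd))
E
python3 -c "from meas import *; meas('d1')"
```

```text
time_s: 11.02
tool_pos: [0.5661, 0.0771, 0.0764]
tool_rot: [180.0, -0.0, 146.8]
force: [-4.2, -1.0, 7.0]
grip_width: 0.0412
grasp_force: 32.0
time_s: 12.02
tool_pos: [0.6458, 0.0769, 0.2747]
tool_rot: [-180.0, -0.1, 173.0]
force: [-0.8, 0.9, -0.5]
grip_width: 0.0598
grasp_force: 0.0
[0.6454 0.077  0.2738]
pix of D (np.float64(271.06985905903986), np.float64(123.42733987408877))
dial_face [272.5 122.9] 0.75 [(25.9, 0.0018)]
pointer [297.4 150.9] 0.59 [(94.8, 0.0443)]
mark_point [240.  146.7] 0.51 [(189.0, 0.0445)]
pointer (94.1, 1458) mark (184.2, 1910)
```

View pics/d1.png

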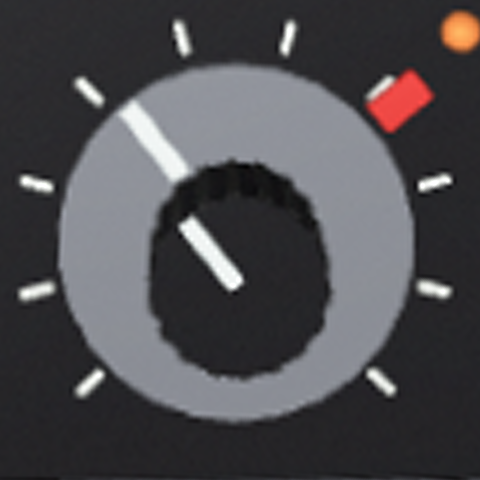

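Rectified dial: pointer at 94°, mark at ≈184° (tab at (400,100) px, centre (238,242)). There are 90° still to turn, in two grips of 45°.

```bash
python3 -m creep '-0.03 0 -0.04 7 0.06;-0.03 0 -0.04 7 0.06;-0.019 0 -0.04 7 0.06;0 0 -0.04 4 0.06;0 0 -0.02 0 0.06;0 0 -0.018 0 0.06;0 0 0 0 0.02;0 0 0 0 0.02' 45
python3 -m creep '0 0 0 0 0.02;0 0 0 0 0.02' 45
python3 -m creep '0 0 0 -7.5 0.02;0 0 0 -7.5 0.02;0 0 0 -7.5 0.02;0 0 0 -7.5 0.02;0 0 0 -7.5 0.02;0 0 0 -7.5 0.02;0 0 0 0 0.06;0 0 0 0 0.06' 45
python3 -m creep '0 0 0.035 7 0.06;0 0 0 8 0.06;0 0 0 10 0.06;0 0 0 10 0.06;0 0 0 10 0.06;0 0 -0.015 0 0.06;0 0 -0.015 0 0.06;0 0 -0.005 0 0.06'
python3 -m creep '0 0 0 0 0.02;0 0 0 0 0.02;0 0 0 0 0.02;0 0 0 0 0.02' 45
```

```text
time_s: 13.22
tool_pos: [0.5678, 0.0769, 0.0783]
tool_rot: [-180.0, 0.1, -162.0]
force: [0.3, 0.7, 0.8]
grip_width: 0.0469
grasp_force: 0.0
time_s: 13.48
tool_pos: [0.5679, 0.0774, 0.0786]
tool_rot: [180.0, 0.1, -162.0]
force: [-0.5, 0.8, 2.6]
grip_width: 0.0404
grasp_force: 44.8
time_s: 14.48
tool_pos: [0.5674, 0.077, 0.0777]
tool_rot: [180.0, 0.0, 153.1]
force: [-0.5, -0.0, -0.2]
grip_width: 0.0532
grasp_force: 0.0
time_s: 15.48
tool_pos: [0.5658, 0.0767, 0.0754]
tool_rot: [180.0, -0.2, -162.1]
force: [-0.1, 0.6, -0.5]
grip_width: 0.0599
grasp_force: 0.0
time_s: 15.98
tool_pos: [0.5675, 0.0773, 0.078]
tool_rot: [180.0, 0.1, -162.0]
force: [-0.3, 2.5, 0.8]
grip_width: 0.0403
grasp_force: 44.7
```

```bash
python3 -m creep '0 0 0 -7.5 0.02;0 0 0 -7.5 0.02;0 0 0 -7.5 0.02;0 0 0 -7.5 0.02;0 0 0 -7.5 0.02;0 0 0 -7.5 0.02;0 0 0 0 0.02;0 0 0 0 0.06' 45
python3 -m creep '0 0 0 0 0.06;0.01 0 0.05 7 0.06;0.03 0 0.05 7 0.06;0.03 0 0.05 7 0.06;0.01 0 0.05 0 0.06;0 0 0 0 0.06;0 0 0 0 0.06'
python3 -c "from meas import *; meas('d2')"
```

```text
time_s: 16.98
tool_pos: [0.5672, 0.0764, 0.078]
tool_rot: [180.0, 0.0, 153.0]
force: [0.1, 0.2, -0.4]
grip_width: 0.045
grasp_force: 0.0
time_s: 17.85
tool_pos: [0.6469, 0.077, 0.2767]
tool_rot: [-180.0, -0.1, 174.0]
force: [0.8, 0.3, -0.6]
grip_width: 0.0596
grasp_force: 0.0
[0.6463 0.077  0.2759]
pix of D (np.float64(272.0481269082923), np.float64(122.33349727452043))
dial_face [275.2 120.1] 0.92 [(8.9, 0.0045)]
pointer [257.9 151.8] 0.58 [(160.2, 0.0386)]
mark_point [246.5 147.1] 0.62 [(180.4, 0.0413)]
pointer (165.1, 1383) mark (184.2, 1914)
```

View pics/d2.png

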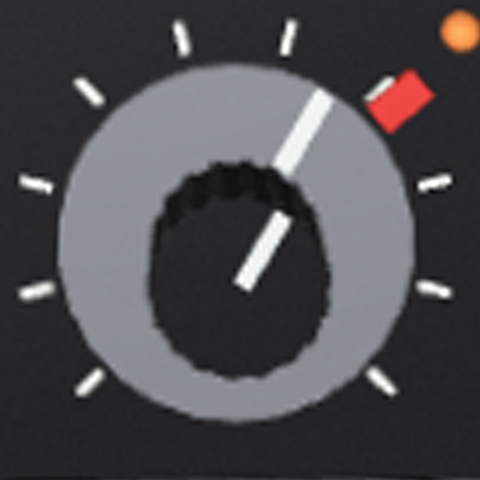

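The pointer slipped to 166° and the mark is at ≈183.5° after allowing for the tab's height. About 18° remain.

```bash
python3 -m creep '-0.03 0 -0.04 6 0.06;-0.03 0 -0.04 6 0.06;-0.02 0 -0.04 0 0.06;0 0 -0.04 0 0.06;0 0 -0.024 0 0.06;0 0 -0.018 0 0.06;0 0 0 0 0.06;0 0 0 0 0.02' 58
python3 -m creep '0 0 0 0 0.02;0 0 0 0 0.02;0 0 0 0 0.02;0 0 0 -7 0.02;0 0 0 -7 0.02;0 0 0 -7 0.02;0 0 0 0 0.02;0 0 0 0 0.02' 58
python3 -m creep '0 0 0 0 0.06;0 0 0 0 0.06;0.01 0 0.05 7 0.06;0.03 0 0.05 4 0.06;0.03 0 0.05 0 0.06;0.01 0 0.05 0 0.06;0 0 0 0 0.06;0 0 0 0 0.06'
python3 -c "from meas import *; meas('d3')"
```

```text
time_s: 19.05
tool_pos: [0.568, 0.0769, 0.0765]
tool_rot: [180.0, 0.1, -174.0]
force: [0.2, -0.4, 0.5]
grip_width: 0.0555
grasp_force: 0.0
time_s: 20.05
tool_pos: [0.5682, 0.0765, 0.0763]
tool_rot: [180.0, 0.1, 165.1]
force: [1.0, -2.8, 3.7]
grip_width: 0.0402
grasp_force: 58.7
time_s: 21.05
tool_pos: [0.6463, 0.0773, 0.2742]
tool_rot: [-180.0, -0.1, 176.1]
force: [-0.7, 1.0, -0.8]
grip_width: 0.0602
grasp_force: 0.0
[0.6459 0.0773 0.2736]
pix of D (np.float64(273.9847225252265), np.float64(122.92440735073183))
dial_face [272.8 120.5] 0.78 [(289.4, 0.0033)]
pointer [162.9  98.2] 0.52 [(239.4, 0.1413)]
mark_point [245.2 145. ] 0.52 [(185.2, 0.0417)]
pointer (182.4, 1418) mark (184.2, 1893)
```

View pics/d3.png

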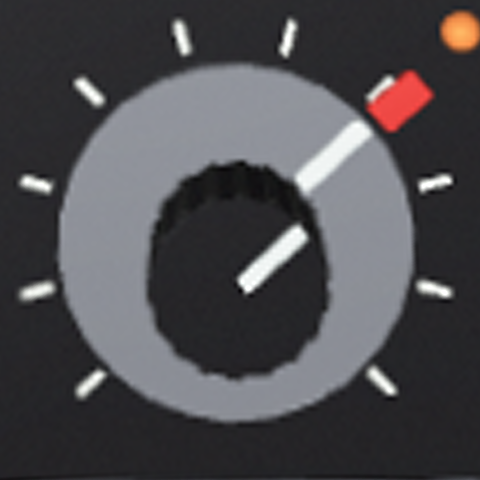

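Pointer (372,125) aligns with the tab (390,105) to within ~1°. The dial is done, so I go to look at the stick.

```bash
python3 -m creep '-0.014 0.05 0.004 0 0.087;-0.014 0.05 0.004 0 0.087;-0.014 0.05 0 0 0.087;-0.014 0.05 0 0 0.087;-0.014 0.055 0 0 0.087;0 0 0 0 0.087;0 0 0 0 0.087'
python3 - <<'E'
from look import *
import pickle
names=["stick_grip","stick_tip","holder","stick"]
o=look(names,("wrist","top","side"))
o["cal"]=cams.calibration("wrist")
for n in names:
    R=[o[n,c] for c in ("wrist","top","side") if (n,c) in o]
    if len(R)>1: print(n,*meet(R))
M={}
for c in ("wrist","top","side"):
    for n in ("stick","holder"):
        r=finder.masks_of(n,c)
        if r:
            m=r[0]["mask"]; M[n,c]=m; ys,xs=np.nonzero(m); 
            pc=np.c_[xs,ys].astype(np.float32); print(n,c,round(r[0]["p"],2),m.sum(),cv2.minAreaRect(pc))
save("w5",o["wrist"]); o["M"]=M; pickle.dump(o,open("w5.pkl","wb")); print(get_obs()["tool_pos"])
E
```

```text
time_s: 22.12
tool_pos: [0.5769, 0.3314, 0.2827]
tool_rot: [-179.9, -0.0, 176.0]
force: [0.9, -0.9, 0.0]
grip_width: 0.0868
grasp_force: 0.0
stick_grip wrist [ 25.9 193.6] 0.55
holder wrist [284.5 112.4] 0.87
stick wrist [280.8 110.5] 0.58
stick_grip top [131.1 229.7] 0.48
stick_tip top [300.3 214.7] 0.52
holder top [145.4 231.8] 0.57
stick top [149.  230.8] 0.47
stick_grip side [202.7 340.4] 0.7
stick_tip side [213.1 365.7] 0.84
holder side [212.9 372.9] 0.6
stick side [211.6 370.5] 0.8
stick_grip [0.471  0.3135 0.3514] [0.06226726312759433, 0.033162293219540895, 0.0814016064065704]
stick_tip [ 0.6948  0.0065 -0.9557] [0.16575795461118917, 0.16575795461118925]
holder [0.4898 0.3462 0.0103] [0.0039951800744252725, 0.003754046133499901, 0.004173663838650557]
stick [0.4916 0.3409 0.0061] [0.0027123990869366756, 0.0018760635749250328, 0.0015628513082027165]
stick wrist 0.67 4651 ((284.8465576171875, 109.60862731933594), (73.40252685546875, 69.5855941772461), 3.3664603233337402)
stick top 0.64 76 ((134.00770568847656, 229.4384765625), (18.481176376342773, 4.34121561050415), 7.125016689300537)
holder top 0.7 1065 ((145.01486206054688, 231.8514862060547), (38.4084358215332, 31.94069480895996), 5.710592269897461)
stick side 0.69 291 ((203.5295867919922, 347.071044921875), (37.30769729614258, 9.076924324035645), 67.38013458251953)
holder side 0.67 2398 ((210.9678955078125, 364.99005126953125), (54.329612731933594, 53.33687973022461), 43.7811279296875)
[0.5772 0.3319 0.2836]
```

View pics/w5.png

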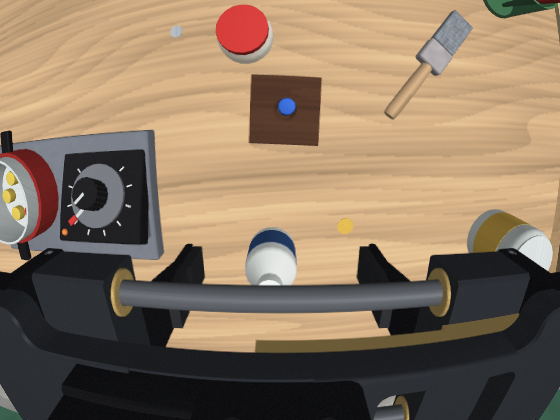

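The wrist sees the stick almost end-on: blue handle end at (286,106), holder top corners (251,75), (321,78), (318,146), (249,141).

Run:
```python
from look import *
import pickle
o=pickle.load(open("w5.pkl","rb")); cal=o["cal"]
C=[atz(ray("wrist",p,cal),.07) for p in [(251,75),(321,78),(318,146),(249,141)]]
H=sum(C)/4; print("holder top",H,[round(float(np.linalg.norm(C[i]-C[i-1])),4) for i in range(4)])
r=ray("wrist",(286,106),cal); print("handle end at .19",atz(r,.19))
side=cams.read_camera("side"); top=cams.read_camera("top")
for c,im in (("side",side),("top",top)):
    b=(im[...,2].astype(int)-im[...,0]>60); x0,x1,y0,y1=(180,225,315,375) if c=="side" else (110,165,215,245)
    m=np.zeros_like(b); m[y0:y1,x0:x1]=b[y0:y1,x0:x1]; ys,xs=np.nonzero(m); P=np.c_[xs,ys]
    mid=P.mean(0); _,_,V=np.linalg.svd(P-mid); t=(P-mid)@V[0]; e=[mid+V[0]*t.min(),mid+V[0]*t.max()]
    print(c,m.sum(),e,mid)
    for q in e+[mid]: print("   with wrist",*meet([r,ray(c,q)]))
    globals()[c+"mid"]=ray(c,mid)
print("mid",*meet([sidemid,topmid]))
print("holder side/top:",proj("top",H),proj("side",H))
```

```text
holder top [0.4907 0.3443 0.07  ] [0.0769, 0.0797, 0.0795, 0.08]
handle end at .19 [0.4906 0.3434 0.19  ]
side 45 [array([197.8556, 330.9618]), array([197.5865, 339.0196])] [197.7333 334.6222]
   with wrist [0.4902 0.3422 0.1987] [0.001189674129854188, 0.0011896741298541304]
   with wrist [0.4906 0.3447 0.1736] [0.0011748056051996423, 0.0011748056051997429]
   with wrist [0.4904 0.3433 0.1875] [0.00013187330990211703, 0.00013187330990217374]
top 39 [array([124.0238, 227.9033]), array([136.0354, 230.8559])] [128.5897 229.0256]
   with wrist [0.4904 0.3433 0.2006] [0.0005464248005043602, 0.0005464248005042678]
   with wrist [0.488  0.3451 0.1076] [7.327725318387115e-05, 7.32772531839551e-05]
   with wrist [0.4895 0.344  0.1672] [0.0003237287116013287, 0.00032372871160131055]
mid [0.4904 0.3407 0.1814] [0.0024252772833226106, 0.002425277283322604]
holder side/top: (np.float64(140.88227337699584), np.float64(230.57406923522495)) (np.float64(206.9698000541), np.float64(360.351494732678))
```

```bash
python3 -m creep '-0.04 0.006 -0.02 0 0.06;-0.04 0.006 -0.02 0 0.06;-0.007 0 -0.02 0 0.06;0 0 0 0 0.06;0 0 -0.03 0 0.06;0 0 -0.03 0 0.06;0 0 -0.027 0 0.06;0 0 0 0 0.06' 25
python3 -m creep '0 0 0 0 0.0;0 0 0 0 0.0;0 0 0 0 0.0;0 0 0 0 0.0;0 0 0 0 0.0;0 0 0 0 0.0' 25
```

```text
time_s: 24.28
tool_pos: [0.4902, 0.3428, 0.1353]
tool_rot: [-179.8, -0.1, 176.0]
force: [-0.1, -0.1, 0.5]
grip_width: 0.0599
grasp_force: 0.0
time_s: 25.02
tool_pos: [0.4902, 0.3439, 0.1367]
tool_rot: [180.0, 0.0, 176.0]
force: [0.4, 1.1, -0.4]
grip_width: 0.0133
grasp_force: 25.0
```

```bash
python3 -m creep '0 0 0.02 0 0.0;0 0 0.03 0 0.0;0 0 0.035 0 0.0;0 0 0.03 0 0.0;0 0 0 0 0.0' 25
python3 - <<'E'
from look import *
import pickle
o,cal=pickle.load(open("w2.pkl","rb"))
B=np.array([atz(ray("wrist",p,cal),.047) for p in [(133,103),(160,97),(121,126),(168,124),(134,148),(158,145)]])
c=B.mean(0); print(c, B[:,:2], np.hypot(*(B-c)[:,:2].T), np.degrees(np.arctan2((B-c)[:,1],(B-c)[:,0])))
top=cams.read_camera("top"); side=cams.read_camera("side"); save("t6",np.hstack([cv2.resize(top[140:300,90:350],(520,320)),cv2.resize(side[270:400,150:255],(260,320))]))
# pot inner/outer rim circle in top: outer red collar
r=finder.masks_of("pot_floor","top"); print([(x["p"],x["xy"]) for x in r][:2])
E
```

```text
time_s: 25.65
tool_pos: [0.4914, 0.3447, 0.2542]
tool_rot: [179.8, 0.2, 176.0]
force: [0.3, -1.1, -0.6]
grip_width: 0.0133
grasp_force: 25.0
[ 0.5617 -0.0879  0.047 ] [[ 0.5323 -0.1029]
 [ 0.53   -0.0642]
 [ 0.56   -0.1237]
 [ 0.5658 -0.0562]
 [ 0.5913 -0.1076]
 [ 0.5911 -0.0726]] [0.033  0.0396 0.0359 0.032  0.0356 0.0331] [-152.9313  143.2799  -92.7862   82.7909  -33.7371   27.5004]
[(0.83, [274.0, 198.6])]
```

View pics/t6.png

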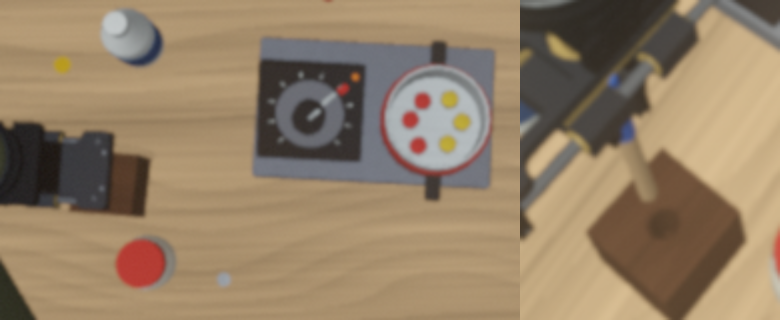

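The stick is held, straight, and clear of the hole; the pot is unobstructed. I carry it over the pot and check the tip numerically.

```bash
python3 -m creep '0.009 -0.054 0 0 0.0;0.009 -0.054 0 0 0.0;0.009 -0.054 0 0 0.0;0.009 -0.054 0 0 0.0;0.009 -0.054 0 0 0.0;0.009 -0.054 0 0 0.0;0.009 -0.054 0 0 0.0;0.007 -0.054 0 0 0.0'
python3 -m creep '0 0 0 0 0.0;0 0 0 0 0.0'
python3 - <<'E'
from look import *
print("expected tip px at lift",proj("side",np.array([.491,.3445,.1327])),"seen 202.5 350")
p=get_obs()["tool_pos"]; o=look(["stick_tip","stick_grip"],("wrist","side","top")); t=p-[0,0,.1215]
for c in ("side","wrist","top"): print(c,proj(c,t),proj(c,p+[0,0,.019]))
E
```

```text
time_s: 26.8
tool_pos: [0.5595, -0.0896, 0.25]
tool_rot: [180.0, -0.1, 176.0]
force: [1.1, -0.3, -0.4]
grip_width: 0.0138
grasp_force: 25.0
time_s: 27.05
tool_pos: [0.5596, -0.0874, 0.2502]
tool_rot: [180.0, -0.1, 176.0]
force: [-1.3, 0.6, -0.4]
grip_width: 0.0133
grasp_force: 25.0
expected tip px at lift (np.float64(201.83882272810524), np.float64(347.7443236418601)) seen 202.5 350
stick_tip wrist [281.6 205.8] 0.7
stick_grip wrist [279.7 280.4] 0.66
stick_tip side [292.7 178.8] 0.6
stick_grip side [296.5 129.4] 0.79
stick_grip top [306.2 201.5] 0.6
side (np.float64(292.8937463915572), np.float64(176.72883399622333)) (np.float64(295.27818893453684), np.float64(129.97497818008904))
wrist (np.float64(279.35550843525004), np.float64(203.50147578403633)) (np.float64(279.07827764249083), np.float64(277.26808483852335))
top (np.float64(309.6327989020791), np.float64(196.33074898614413)) (np.float64(315.23677191703257), np.float64(187.734544274483))
```

```bash
python3 -m creep '0.001 0 -0.03 0 0;0 0 -0.03 0 0;0 0 -0.024 0 0;0 0 0 0 0;-0.007 0.018 0 0 0;-0.008 0.019 0 0 0;-0.013 -0.009 0 0 0;-0.009 -0.013 0 0 0' 40
python3 -m creep '-0.003 -0.015 0 0 0;0.003 -0.015 0 0 0;0.009 -0.013 0 0 0;0.013 -0.009 0 0 0;0.015 -0.003 0 0 0;0.015 0.003 0 0 0;0.013 0.009 0 0 0;0.009 0.013 0 0 0'
python3 -m creep '0.003 0.015 0 0 0;-0.003 0.015 0 0 0;-0.009 0.013 0 0 0;-0.013 0.009 0 0 0;-0.015 0.003 0 0 0;-0.015 -0.003 0 0 0;-0.013 -0.009 0 0 0;0 0 0 0 0'
python3 - <<'E'
from look import *
p=get_obs()["tool_pos"]
for c in ("top","side"):
    cal=cams.calibration(c); im=cams.read_camera(c).astype(int)
    u,v=proj(c,np.array([.561,-.0876,.045])); s=40
    y0,x0=int(v-s),int(u-s); a=im[y0:y0+2*s,x0:x0+2*s]
    red=(a[...,0]>a[...,1]+90); yel=(a[...,0]>a[...,2]+80)&(a[...,1]>a[...,2]+70)&(a[...,0]>150)
    for nm,m in (("red",red),("yel",yel)):
        n,l,st,ce=cv2.connectedComponentsWithStats(m.astype(np.uint8))
        for i in range(1,n):
            if st[i,4]>12:
                q=atz(ray(c,ce[i]+[x0,y0]),.048)-[.561,-.0876,0]
                if np.hypot(*q[:2])<.056: print(c,nm,st[i,4],np.round(q[:2]*1000),"ang",round(np.degrees(np.arctan2(q[1],q[0]))))
E
```

```text
time_s: 28.5
tool_pos: [0.524, -0.0743, 0.1686]
tool_rot: [-180.0, 0.1, 176.0]
force: [-0.2, -0.3, 0.4]
grip_width: 0.013
grasp_force: 40.0
time_s: 29.5
tool_pos: [0.5985, -0.1048, 0.1672]
tool_rot: [-179.9, -0.0, 175.9]
force: [-0.4, -1.2, 0.1]
grip_width: 0.0134
grasp_force: 40.0
time_s: 30.5
tool_pos: [0.5324, -0.0613, 0.1681]
tool_rot: [180.0, 0.1, 175.9]
force: [1.0, -3.1, 1.1]
grip_width: 0.0127
grasp_force: 40.0
side yel 24 [ 30. -35.] ang -49
side yel 31 [ -3. -48.] ang -93
side yel 34 [49.  5.] ang 6
```

```bash
python3 -m creep '-0.009 -0.013 0 0 0;-0.003 -0.015 0 0 0;0.003 -0.015 0 0 0;0.009 -0.013 0 0 0;0.013 -0.009 0 0 0;0.015 -0.003 0 0 0;0.015 0.003 0 0 0;0.013 0.009 0 0 0'
python3 -m creep '0.009 0.013 0 0 0;0.003 0.015 0 0 0;-0.003 0.015 0 0 0;-0.009 0.013 0 0 0;-0.013 0.009 0 0 0;0 0 0 0 0;-0.012 -0.033 0 0 0;0 0 0 0 0'
python3 -m creep '0 0 0.03 0 0;0 0 0.03 0 0;0 0 0.025 0 0;0.009 0.054 0 0 0;-0.007 0.054 0 0 0;-0.008 0.054 0 0 0;0 0 0 0 0'
cat > beads.py <<'E'
from look import *
c="top"; im=cams.read_camera(c).astype(int); u,v=proj(c,np.array([.561,-.0876,.045])); s=40
y0,x0=int(v-s),int(u-s); a=im[y0:y0+2*s,x0:x0+2*s]
save("pot",cv2.resize(a.astype(np.uint8),(480,480),interpolation=cv2.INTER_CUBIC))
red=(a[...,0]>a[...,1]+80); yel=(a[...,0]>a[...,2]+60)&(a[...,1]>a[...,2]+50)&(a[...,0]>150)
for nm,m in (("red",red),("yel",yel)):
    n,l,st,ce=cv2.connectedComponentsWithStats(m.astype(np.uint8))
    for i in range(1,n):
        if st[i,4]>12:
            q=atz(ray(c,ce[i]+[x0,y0]),.048)-[.561,-.0876,0]
            if np.hypot(*q[:2])<.06: print(c,nm,st[i],np.round(q[:2]*1000))
E
python3 beads.py
```

```text
time_s: 31.6
tool_pos: [0.5876, -0.1151, 0.1664]
tool_rot: [179.9, -0.4, 176.0]
force: [-4.7, 1.1, 0.7]
grip_width: 0.0133
grasp_force: 40.0
time_s: 32.6
tool_pos: [0.5633, -0.087, 0.1685]
tool_rot: [180.0, 0.1, 175.7]
force: [-0.9, 0.2, -1.1]
grip_width: 0.013
grasp_force: 40.0
time_s: 33.48
tool_pos: [0.557, 0.0858, 0.2526]
tool_rot: [179.8, 0.0, 176.6]
force: [0.2, -0.8, -0.1]
grip_width: 0.0132
grasp_force: 40.0
top red [20 35  6  7 35] [ 9. 49.]
top red [22 48  7  7 33] [-25.  43.]
top red [50 53  7  7 39] [-42. -30.]
top yel [30 21  8  8 50] [44. 19.]
top yel [46 22  7  8 47] [ 41. -23.]
top yel [55 32  8  8 50] [ 13. -46.]
```

All six beads now lie at ≈47–50 mm radius. Under any same-colour pairing each is ≥11 mm from its starting place. I carry the stick back and check that it hasn't tilted.

```bash
python3 -m creep '-0.013 0.052 0 0 0;-0.013 0.052 0 0 0;-0.013 0.052 0 0 0;-0.013 0.052 0 0 0;-0.013 0.05 0 0 0;0 0 0 0 0;0 0 0 0 0' 40
python3 - <<'E'
from look import *
p=get_obs()["tool_pos"]; print(p); t=p-[0,0,.1215]; o=look(["stick_tip","holder"],("wrist","side"))
for c in ("side","wrist"): print(c,proj(c,t))
a=[o[k] for k in (("stick_tip","wrist"),("stick_tip","side")) if k in o]; print(meet(a) if len(a)>1 else "", [atz(x,t[2]) for x in a],t)
im=o["wrist"]; u,v=[int(x) for x in proj("wrist",t)]; g=im[v-25:v+45,u-25:u+26].astype(int)
wood=(g[...,0]>150)&(g[...,0]-g[...,2]>30)
for i in range(0,70,6): 
    xs=np.nonzero(wood[i])[0]; print(v-25+i, (u-25+xs.min(),u-25+xs.max(),len(xs)) if len(xs) else None)
E
```

```text
time_s: 34.4
tool_pos: [0.4941, 0.3344, 0.2528]
tool_rot: [-180.0, 0.1, 175.9]
force: [0.2, -0.6, -0.7]
grip_width: 0.0131
grasp_force: 40.0
[0.4941 0.3344 0.2528]
holder wrist [288.6 173.2] 0.76
holder side [213.4 372.3] 0.61
side (np.float64(204.24512950412407), np.float64(341.97229741286543))
wrist (np.float64(278.7598512741423), np.float64(204.90338539297005))
 [] [0.4941 0.3344 0.1313]
179 None
185 None
191 None
197 None
203 (np.int64(285), np.int64(286), 2)
209 (np.int64(286), np.int64(286), 1)
215 (np.int64(286), np.int64(287), 2)
221 (np.int64(253), np.int64(302), 37)
227 (np.int64(253), np.int64(303), 37)
233 (np.int64(253), np.int64(303), 37)
239 (np.int64(253), np.int64(303), 35)
245 (np.int64(260), np.int64(301), 20)
```

```bash
python3 -m creep '-0.003 0.01 0 0 0;0 0 0 0 0;0 0 0 0 0'
python3 - <<'E'
from look import *
p=get_obs()["tool_pos"]; t=p-[0,0,.1215]; o=look(["stick_tip","holder"],("wrist","side")); print(p,proj("wrist",t),proj("side",t))
r=finder.masks_of("stick","wrist")
for x in r[:2]:
    ys,xs=np.nonzero(x["mask"]); print(x["p"],x["mask"].sum(),xs.min(),xs.max(),ys.min(),ys.max())
im=o["wrist"].astype(int)
for y in range(190,250,5): print(y,[f"{a}/{a-b}" for a,b in zip(im[y,262:302:2,0],im[y,262:302:2,2])])
E
```

```text
time_s: 35.08
tool_pos: [0.49, 0.3461, 0.2525]
tool_rot: [-180.0, 0.0, 176.1]
force: [0.3, 0.5, -0.7]
grip_width: 0.0129
grasp_force: 40.0
stick_tip wrist [283.7 199.3] 0.76
holder wrist [275.6 176.6] 0.71
stick_tip side [199.9 350.4] 0.6
holder side [248.6 222.4] 0.72
[0.49   0.3461 0.2525] (np.float64(279.5500852781303), np.float64(204.31287822411792)) (np.float64(201.85868400461197), np.float64(349.2277576454398))
0.81 2340 263 297 196 332
0.28 11466 0 152 192 317
190 ['94/47', '90/46', '84/42', '63/30', '60/29', '54/27', '53/26', '51/24', '48/23', '49/23', '49/23', '48/24', '55/27', '67/33', '91/45', '91/46', '91/44', '90/43', '90/44', '89/43']
195 ['96/48', '96/48', '92/45', '90/45', '61/30', '56/28', '52/26', '50/22', '47/23', '45/22', '50/23', '62/30', '75/38', '91/46', '96/47', '96/48', '96/49', '96/48', '95/47', '96/48']
200 ['95/47', '94/48', '95/48', '95/49', '93/47', '92/46', '102/43', '120/44', '121/44', '130/47', '139/50', '147/52', '146/54', '95/47', '94/47', '95/47', '95/47', '95/47', '95/47', '94/48']
205 ['94/47', '96/48', '95/48', '95/48', '95/48', '96/48', '117/43
[... 1029 characters left out ...]
, '151/54', '166/60', '222/79', '222/79', '222/79', '222/80', '222/80', '222/80']
235 ['208/75', '207/76', '210/76', '211/77', '206/75', '118/43', '120/43', '115/42', '125/47', '136/50', '144/52', '144/52', '152/54', '160/58', '219/80', '219/79', '219/80', '219/80', '219/81', '219/80']
240 ['196/72', '196/72', '193/71', '193/71', '185/68', '119/41', '67/-37', '32/-91', '34/-92', '35/-93', '34/-97', '36/-100', '44/-93', '156/53', '182/66', '188/70', '190/70', '191/71', '193/71', '194/72']
245 ['216/79', '216/79', '216/79', '218/79', '66/-57', '32/-91', '31/-91', '32/-92', '33/-92', '34/-93', '34/-98', '35/-101', '36/-104', '39/-107', '74/-76', '222/80', '222/80', '223/80', '223/80', '222/80']
```

Run:
```python
from look import *
cal=cams.calibration("wrist"); p=get_obs()["tool_pos"]; im=cams.read_camera("wrist").astype(int)
print(p,proj("wrist",np.array([.4907,.3443,.07]),cal))
d=(im[...,0]<75)&(im[...,2]<60); d[:150]=0; d[200:]=0; d[:,:245]=0; d[:,315:]=0
for y in range(165,200,2):
    xs=np.nonzero(d[y])[0]; print(y,(xs.min(),xs.max(),len(xs)) if len(xs) else None)
ys,xs=np.nonzero(d); 
if len(ys): (cx,cy),r=cv2.minEnclosingCircle(np.c_[xs,ys].astype(np.float32)); print(cx,cy,r,atz(ray("wrist",(cx,cy),cal),.07))
for row in (199,201,203): print(row,atz(ray("wrist",(280.3,row),cal),p[2]-.1215))
```

```text
[0.4902 0.3458 0.2526] (np.float64(277.97071788314236), np.float64(190.14585177319665))
165 None
167 None
169 None
171 None
173 None
175 None
177 None
179 (np.int64(272), np.int64(282), 11)
181 (np.int64(271), np.int64(284), 4)
183 (np.int64(284), np.int64(286), 3)
185 (np.int64(268), np.int64(288), 8)
187 (np.int64(267), np.int64(289), 15)
189 (np.int64(268), np.int64(288), 21)
191 (np.int64(268), np.int64(288), 21)
193 (np.int64(269), np.int64(287), 19)
195 (np.int64(270), np.int64(284), 15)
197 (np.int64(272), np.int64(275), 4)
199 None
278.40802001953125 162.0634765625 35.51943588256836 [0.46  0.347 0.07 ]
199 [0.4851 0.3471 0.1311]
201 [0.4869 0.347  0.1311]
203 [0.4888 0.3469 0.1311]
```

Hole is at px (278,188.5) → ≈(0.489,0.3445); tip ≈(0.487,0.347). I correct by 2 mm and descend in part.

```bash
python3 -m creep '0.002 -0.002 -0.02 0 0;0 0 -0.02 0 0;0 0 -0.015 0 0;0 0 -0.01 0 0;0 0 -0.01 0 0;0 0 -0.01 0 0;0 0 0 0 0' 25
python3 -m creep '0 0 -0.01 0 0;0 0 -0.008 0 0;0 0 -0.007 0 0;0 0 0 0 0'
```

```text
time_s: 36.35
tool_pos: [0.4917, 0.3436, 0.1667]
tool_rot: [-179.9, -0.1, 176.0]
force: [0.3, -0.1, -0.4]
grip_width: 0.0134
grasp_force: 25.0
time_s: 36.85
tool_pos: [0.4918, 0.3436, 0.1418]
tool_rot: [-179.9, -0.1, 176.0]
force: [0.3, 0.1, -0.2]
grip_width: 0.0135
grasp_force: 25.0
```

```bash
python3 -m creep '0 0 -0.003 0 0;0 0 0 0 0;0 0 0 0 0.04;0 0 0 0 0.06;0 0 0 0 0.06;0 0 0 0 0.06'
python3 -m creep '0 0 0.03 0 0.06;0 0 0.04 0 0.06;0 0 0.04 0 0.06;0.03 0 0.04 0 0.06;0.04 0 0 0 0.06;0.02 0 0 0 0.06;0 0 0 0 0.06;0 0 0 0 0.06'
python3 - <<'E'
from look import *
cal=cams.calibration("wrist"); im=cams.read_camera("wrist").astype(int); print(get_obs()["tool_pos"])
b=(im[...,2]-im[...,0]>50); n,l,st,ce=cv2.connectedComponentsWithStats(b[:240].astype(np.uint8))
H=np.array([.4895,.3445,0]);
print("exp end",proj("wrist",H+[0,0,.19],cal),"grip",proj("side",H+[0,0,.155]),proj("top",H+[0,0,.19]))
for i in range(1,n):
    if st[i,4]>20: print(st[i],ce[i],atz(ray("wrist",ce[i],cal),.18))
for c in ("side","top"):
    cams.read_camera(c)
    for k in ("stick_grip","stick_tip"):
        r=finder.tip_of(k,c); print(c,k,r[:1])
E
python3 beads.py; python3 -c "
from look import *
o=look(['jar','spray','primer','tub'],('top',))"
```

```text
time_s: 37.6
tool_pos: [0.4922, 0.3439, 0.1397]
tool_rot: [180.0, 0.0, 176.0]
force: [0.2, 0.6, 0.6]
grip_width: 0.0454
grasp_force: 0.0
time_s: 38.6
tool_pos: [0.5813, 0.3442, 0.2894]
tool_rot: [180.0, -0.1, 176.0]
force: [-1.0, -0.1, -0.0]
grip_width: 0.06
grasp_force: 0.0
[0.5812 0.3444 0.2896]
exp end (np.float64(271.43158233788233), np.float64(100.85920828106826)) grip (np.float64(200.62289056722045), np.float64(343.26857285254846)) (np.float64(125.13858258658053), np.float64(228.34384898150873))
[264  92  18  19 248] [272.6452 100.8992] [0.4891 0.3453 0.18  ]
[255 226  28  14 256] [267.75   233.0508] [0.6034 0.3324 0.18  ]
[243 228  11  12  71] [248.1831 234.7324] [0.6038 0.3148 0.18  ]
side stick_grip [{'xy': [200.3, 343.3], 'p': 0.82}]
side stick_tip [{'xy': [211.4, 369.8], 'p': 0.7}]
top stick_grip [{'xy': [128.3, 227.4], 'p': 0.5}]
top stick_tip [{'xy': [146.0, 230.8], 'p': 0.51}]
top red [20 35  6  7 35] [ 9. 49.]
top red [22 48  7  7 33] [-25.  43.]
top red [50 53  7  7 39] [-42. -30.]
top yel [30 21  8  8 49] [44. 19.]
top yel [46 22  7  8 47] [ 41. -23.]
top yel [55 32  8  8 49] [ 13. -46.]
jar top [413.9 208.6] 0.6
spray top [389.6 147.4] 0.82
primer top [162.2 161.4] 0.58
tub top [164.8 272.9] 0.73
```

```bash
python3 -c "
from cell import ticket
print(ticket.sign_off())"
```

```text
the job is handed in; nothing more can be done
None
```

The job is handed in after about 39 s of the 72 s; no verdict came back. By my last measurements the dial is within about 1–2° of the red mark, all six beads are still in the pot and at least 11 mm from where they lay, the stick is upright in its holder, and the bystanders have not visibly moved.

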